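Pile the storage cases on the carry board

TASK

Pack up the three storage cases in one pile on the cork-topped board, biggest at the bottom. Tip the tall blue case, which stands on end against the board's edge, over onto the board so that it lies flat on its back with the lid and paper label up (tip it, do not lift it); then set the grey-and-white case right way up on its middle and the small orange-and-yellow case right way up on the middle of that, each lined up lengthwise with the one below. Leave the tape roll, timer and bottle where they are.

Things in the scene. Friction and masses are not known exactly. Their poses are not given: they have to be found in the camera images.
- board: Flat carry board with black rubber edge and cork face, fixed to the worktop, 220 x 180 x 8 mm. Origin: centre of its underside, at worktop height; x along its 220 mm length, away from the standing case; z up. Its -x edge is the stop for the standing case's foot.
- board_top (a point): Centre of the board's top face, 8 mm above the worktop; axes as the board's.
- large_case: Blue hard case, 0.3 kg, 160 long, 112 wide, 46 thick, standing on end a few mm before the board's -x edge. Origin: centre of the end it stands on; z along its length (up at the start), x through its thickness from lid face to back (towards the board), y across. Pushed near the top along x it tips, falls by itself past about 20 deg and lies on the board, foot overhanging 10 to 25 mm (fine); x then points down.
- large_lid (a point): Centre of the large case's lid face with the paper label (160 x 112 mm), 23 mm from the case's mid-plane towards -x and 80 mm from the end it stands on; axes as the case's. When the case lies on its back on the board this is the centre of its flat top, 54 mm above the worktop.
- large_heel (a point): Middle of the large case's bottom back edge (the edge it tips over): 23 mm towards +x from the case's origin; on the worktop at the start, about 8 mm up when the case lies on the board.
- medium_case: Hard case with grey body and white lid, about 0.14 kg, 110 x 64 x 36 mm (along its x, y, z), lying lid up on the worktop. Origin: centre of its underside; x along its 110 mm length. Plain flat sides; grip across the 64 mm width.
- small_case: Hard case with orange body and yellow lid, about 0.05 kg, 60 x 36 x 26 mm (along its x, y, z), lying lid up on the worktop. Origin: centre of its underside; x along its 60 mm length. Grip across the 36 mm width.
- gel_imager: Fixed bench instrument behind the work; keep the arm clear of it. Origin: centre of its underside, x away from the robot, y left. White tower x -155 to 77, y -20 to 148, up to 455 mm high; low base reaching x -200 to 190, y -170 to 170, its blue front panel about 110 mm high.
- tape_roll: Bystander: green tape roll lying flat, 71 mm across, 19 mm high. Origin: centre of its underside.
- timer: Bystander: white timer, 62 x 62 x 18 mm. Origin: centre of its underside.
- bottle_small: Bystander: small bottle with red cap, 48 mm across, 97 mm tall. Origin: centre of its underside.
Mind the look-alikes: they are no part of the job. What is shaped like the medium_case but pink is not meant. Leave any pink look-alike of the large_case alone.

How it is judged (in metres and radians):
On the way, in this order (a step that is already met when the one before it is completed fails the run):
1. the large case lies flat on its back on the board, lid up (angle between large_case's own x axis and vertical above 3.06 rad and contact force between large_case and board above 0.2 N and x of large_lid in the frame of board_top between -0.065 and 0.03 m and y of large_lid in the frame of board_top between -0.032 and 0.032 m), for 0.2 s.
2. the medium case lies right way up on the middle of the large case (all of step 1 and contact force between medium_case and large_case above 0.1 N and angle between medium_case's own z axis and vertical below 0.08 rad and angle between the x axis of medium_case and the z axis of large_case, either way round below 0.2 rad and z of medium_case in the frame of large_lid between -0.02 and 0.02 m and y of medium_case in the frame of large_lid between -0.014 and 0.014 m and x of medium_case in the frame of large_lid between -0.004 and 0.004 m), for 0.2 s.
3. the small case lies right way up on the middle of the medium case (all of step 2 and contact force between small_case and medium_case above 0.05 N and angle between small_case's own z axis and vertical below 0.08 rad and angle between the x axis of small_case and the x axis of medium_case, either way round below 0.2 rad and x of small_case in the frame of medium_case between -0.018 and 0.018 m and y of small_case in the frame of medium_case between -0.01 and 0.01 m and z of small_case in the frame of medium_case between 0.032 and 0.04 m), for 0.2 s.
At the end, for the whole second after the job is handed in: At rest: large case flat on its back on the board, lid centre -65..30 mm (length) and within 32 mm (width) of the board centre; medium upright on it, centred within 20/14 mm (length/width); small upright on that, within 18/10 mm; each within 0.2 rad of the length below (all of step 3 and linear speed of each of large_case, medium_case, small_case below 0.02 m/s); the robot touches nothing.
It fails at once if the large case is lifted instead of tipped: its bottom back edge rises more than 50 mm above the worktop (height (world z) of large_heel above 0.05 m).
It fails at once if a bystander (tape roll, timer, bottle) is moved more than 25 mm or the bottle is tipped (distance of any of tape_roll, timer, bottle_small from where it was at the start of the episode above 0.025 m or angle between bottle_small's own z axis and vertical above 0.3 rad).
It also fails if it takes over 72 s, if anything falls off the work surface, if the arm or the gripper's body presses on something with over 40 N, if the wrist force passes 120 N, or if a joint passes its speed limit or range.

ROBOT

A 6-joint arm with a two-finger parallel gripper is mounted at the origin on a cart in front of the work surface, level with it; the furniture and walls round the work are solid. World frame = base frame: x ahead of the robot, y to its left, z up, the work surface at z = 0. Lengths are in mm, angles in rad, forces in N, time in s.
With the tool pointing down it reaches from about 300 to 775 mm from the base axis. Payload 14.6 kg.
Tool frame: the origin (TCP) lies between the finger pads; the fingertips stand 19 mm ahead of it and the grasp point (between the pads) is the TCP; x points along the fingers, y is the direction in which the jaws open and shut, and the axes are right-handed (so a half turn about x gives the same grasp; the last joint's range is limited). The gripper opens to 94 mm and grips with 3 to 60 N. Pads are 16 mm wide; open, the fingers measure 119 mm over their backs; the gripper's body (75 mm by 177 mm) begins 78 mm behind the grasp point.
Start: joints at [1.096, 0.3, 1.521, -0, 1.321, -0.067], TCP at [218.121, 504.888, 193.046] pointing down, gripper open.
Joint ranges: [-3.03, 3.03], [-0.79, 2.21], [0.23, 2.52], [-1.04, 4.18], [0, 3.07], [-2.55, 2.55]. Speed limits (rad/s): [2.22, 2.22, 2.57, 3.14, 3.14, 3.14].

INTERFACE

Orientations are given as [roll, pitch, yaw] about the fixed x, y, z axes, in that order (R = Rz(yaw) Ry(pitch) Rx(roll)).
In Python, from cell import manip gives the robot as it stands.
- The arm moves only by the tool jog_arm, never from a script. Its argument "series" is one flat list of numbers, 7 for each row, row after row: the turn, a rotation vector about the world's x, y, z in rad, then the shift along the world's x, y, z in m, then the opening, from -1 (shut) to 1 (fully open). A call has 1 to 20 rows; each row is the pose to reach, as a shift and turn from the pose commanded when the call began; what a row does not reach only later rows make up. A row lasts 1/8 s, in which the tool goes at most 62.5 mm and 10.7 degrees, less where a joint would pass 70% of its speed; a pose out of reach is approached as far as the arm can. A call with a gripper value outside its range is refused whole. The fingers move at their own pace and stop on an object; "squeeze" is the grip in N (left out, the last holds). Time passes only in rows, so rows that repeat a pose let the fingers close. It gives the time, the measured TCP pose, the force and the opening at its end, in the units of the state.
- manip.read_state(): the state, without advancing time (a new reading comes with each control period).
- manip.camera(name): name is "scene" or "top" or "wrist"; returns a dict with "color" (400x640x3 uint8, blue, green, red), "range_z" (400x640 float32, mm along the optical axis (not along the pixel's ray), 0 where there is no reading), "fx", "fy", "cx", "cy" (pixels), "pose" (4x4, takes a point from camera to world coordinates); the wrist camera has in their place "mount" (4x4, takes a point from camera to tool coordinates, whose origin is the TCP and whose axes are the tool frame's). Camera axes: x right, y down, z forward; pixel columns grow to the right and rows downward; lengths in mm; the calibration is good to about 2 mm. A picture is of the moment at which its call begins: read the wrist's pose just before it.
- manip.sign_off(): hands the job in, once; it reports no verdict.
The state is a dict: "clock": time; "joints": joint angles; "qd": joint speeds; "effort": joint torques, N m; "eef_pos": TCP position; "eef_rot": TCP orientation; "wrist_force": force on the tool from outside, world axes, zero at the start; "moment": the same for the moment, N m; "finger_gap": finger opening in mm.
Only numpy, scipy, OpenCV 4.12 (cv2) and the standard library are available. Lean on these libraries where they do the work, as an engineer would, in place of code of your own. Each camera call takes 0.05 s, during which the arm holds its last target.

## Working session

There is one attempt and no reset: what is moved stays moved. The work goes in short steps, Python scripts to look and compute and a tool call to move; the robot and the scene stay as the last step left them, time stands still between calls to the robot, and variables do not carry over. Pictures are saved under pics/ and viewed, and the job is handed in when it is done.

Besides the shell and the picture viewer there is one more tool, called after "Emit:" as a command line: name --argument value ..., lists and objects as JSON in quotes. jog_arm: Moves the arm, as the interface text tells. Its arguments: {"type":"object","properties":{"series":{"type":"array","items":{"type":"number"}},"squeeze":{"type":"number"}},"required":["series"]}

```bash
mkdir -p pics; ls; python3 - <<'E'
from cell import manip
import cv2,numpy as np
s=manip.read_state();print(s)
for n in ("scene","top"):
    c=manip.camera(n);cv2.imwrite(f"pics/{n}0.png",c["color"]);np.savez(f"pics/{n}0.npz",**c)
    print(n,c["fx"],c["cx"],c["cy"],np.round(c["pose"],3).tolist())
E
```

```text
pics
{'clock': 0.0, 'joints': array([ 1.09638506e+00,  3.00457040e-01,  1.52160935e+00,  1.80604470e-05,
        1.32070998e+00, -6.66022041e-02]), 'qd': array([ 9.15994680e-04,  2.13741475e-05,  9.33251228e-05,  3.76272258e-04,
       -3.34097753e-04,  4.85117094e-04]), 'effort': array([-2.72987520e-03, -5.31806839e+01, -3.52729011e+01,  7.07276585e-02,
        2.44428293e-02, -9.23537573e-05]), 'eef_pos': array([217.99509402, 504.63570752, 192.48209862]), 'eef_rot': array([-1.65217579,  1.56961248, -2.05998933]), 'wrist_force': array([ 0.73339353, -0.63353265,  0.25149946]), 'moment': array([-0.02892373,  0.02034048, -0.00178594]), 'finger_gap': 93.90807368630657}
scene 451.53917495289943 318.1693693511191 196.46828139870954 [[0.598, -0.402, 0.693, -409.811], [-0.801, -0.321, 0.505, -797.988], [0.02, -0.858, -0.514, 834.916], [0.0, 0.0, 0.0, 1.0]]
top 368.27103226613787 319.3033188843805 200.18100085137067 [[0.232, -0.903, 0.361, 148.752], [-0.973, -0.217, 0.081, -204.313], [0.005, -0.37, -0.929, 1248.63], [0.0, 0.0, 0.0, 1.0]]
```

View pics/scene0.png

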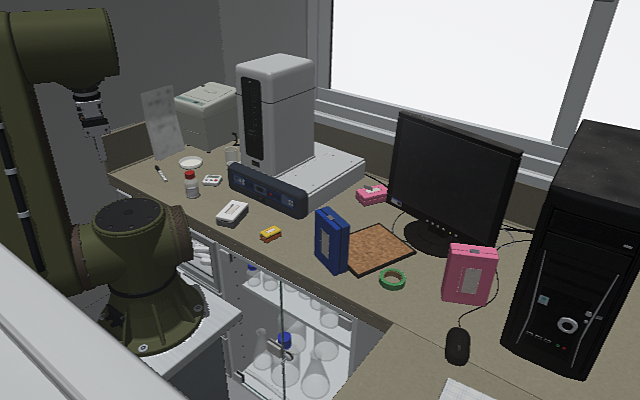

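View pics/top0.png

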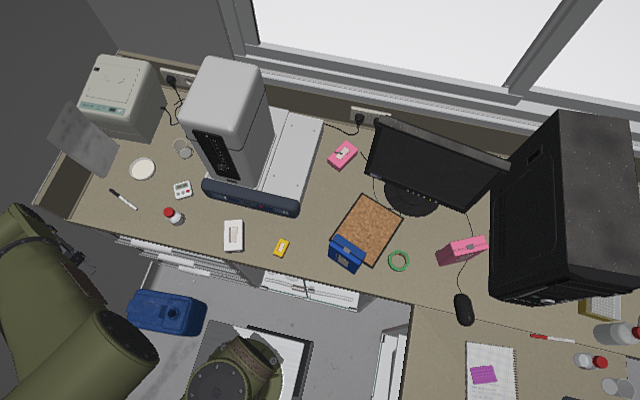

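Scene: large blue case at top-view (346,252) (look-alike: pink standing case at (461,250)). The medium case is grey/white at (233,236) (look-alike: pink case at (342,154)), and the small orange/yellow one is at (281,247). The board is at (368,230), tape (398,260), timer (182,189), bottle (173,215). Next: close crops and measurements.

```bash
cat > h.py <<'E'
import numpy as np,cv2
def load(n): return dict(np.load(f"pics/{n}.npz"))
def cloud(c):
    z=c["range_z"].astype(float);v,u=np.mgrid[:400,:640]
    P=np.stack([(u-c["cx"])/c["fx"]*z,(v-c["cy"])/c["fy"]*z,z,np.ones_like(z)],-1)
    W=(P@c["pose"].T)[...,:3];W[z==0]=np.nan;return W
def rect(p):
    (cx,cy),(w,h),a=cv2.minAreaRect(p.astype(np.float32))
    if w<h: w,h,a=h,w,a+90
    a=(a+90)%180-90
    return np.round([cx,cy,w,h,a],1)
E
python3 - <<'E'
from h import *
for n in ("scene0","top0"):
    c=load(n);W=cloud(c);hsv=cv2.cvtColor(c["color"],cv2.COLOR_BGR2HSV);H,S,V=[hsv[...,i].astype(int) for i in range(3)]
    z=W[...,2]
    roi=lambda u0,u1,v0,v1:(lambda m:(m.__setitem__((slice(v0,v1),slice(u0,u1)),True),m)[1])(np.zeros((400,640),bool))
    R={"scene0":dict(med=(205,258,195,232),small=(255,290,220,245),large=(305,355,200,278),board=(335,420,220,280)),
       "top0":dict(med=(215,255,215,260),small=(268,295,234,262),large=(322,372,228,278),board=(325,410,188,272))}[n]
    print(n,"table z",np.nanmedian(z[roi(290,305,210,240)]) )
    for k,r in R.items():
        m=roi(*r)
        if k=="large": m&=(H>100)&(H<130)&(S>100)|(m&(z>20))
        t={"med":(27,45),"small":(20,33),"large":(145,175),"board":(4,14)}[k]
        mm=m&(z>t[0])&(z<t[1])
        p=W[mm]; print(k,len(p),"z",np.round(np.nanmedian(p[:,2]),1),rect(p[:,:2]))
    crop=c["color"]; 
    x0,y0,x1,y1=(200,170,440,310) if n=="scene0" else (205,140,445,280)
    cv2.imwrite(f"pics/crop_{n}.png",cv2.resize(crop[y0:y1,x0:x1],None,fx=3.3,fy=3.3,interpolation=cv2.INTER_CUBIC))
E
```

```text
scene0 table z 1.5779295581058932
med 437 z 35.7 [454.6 166.4 171.6  71.2  14.9]
small 150 z 25.9 [425.2  -9.1  60.5  39.2  -7.3]
large 531 z 159.5 [ 437.2 -229.4  116.6   48.1   68.3]
board 2693 z 9.1 [ 594.3 -307.2  334.8  226.1   24.5]
top0 table z 0.9298197868116631
med 590 z 35.7 [427.4 158.9 112.6  62.9  18. ]
small 177 z 26.1 [427.  -10.   60.3  35.9  -7.4]
large 572 z 159.6 [ 438.1 -228.5  112.    46.3   67.5]
board 3064 z 8.6 [ 570.  -286.6  308.7  302.2   13.1]
```

View pics/crop_scene0.png

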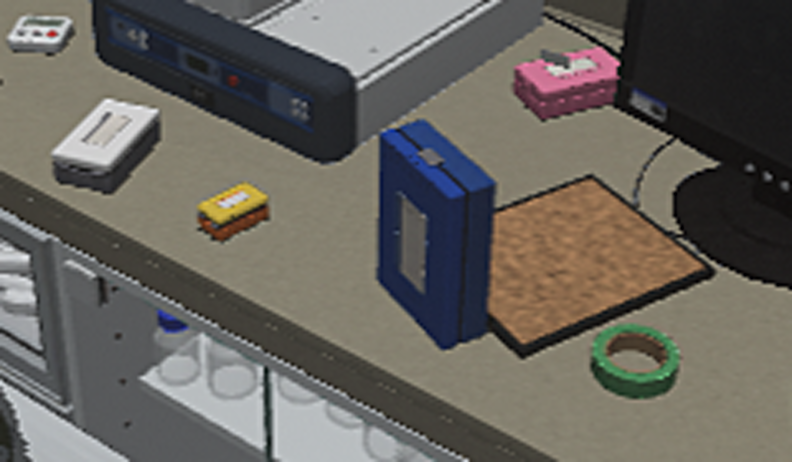

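View pics/crop_top0.png

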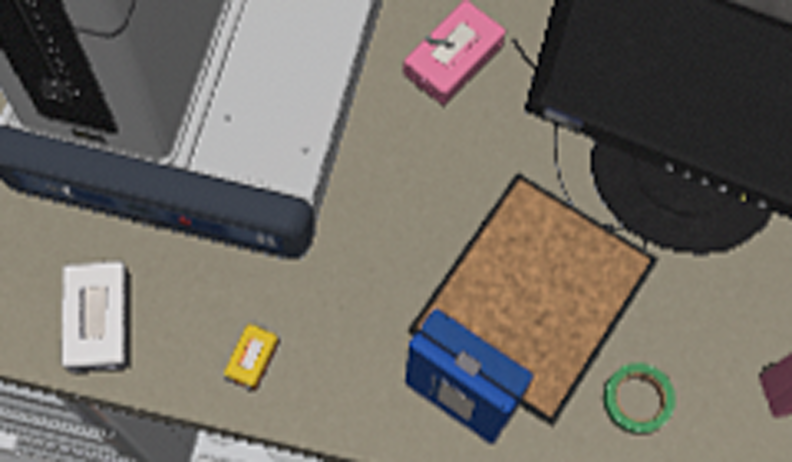

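The crops confirm the choices: blue case upright with label facing the robot, cork board behind it, grey/white medium and yellow/orange small. Now the board pose and the tool's jaw heading.

```bash
python3 - <<'E'
from h import *
from scipy.spatial.transform import Rotation as Ro
from cell import manip
s=manip.read_state();R=Ro.from_euler('xyz',s["eef_rot"]).as_matrix();print("tool\n",R.round(3))
print("jaw heading",np.degrees(np.arctan2(R[1,1],R[0,1])))
for n in ("scene0","top0"):
    c=load(n);hsv=cv2.cvtColor(c["color"],cv2.COLOR_BGR2HSV)
    W=cloud(c);m=cv2.inRange(hsv,(5,80,60),(20,255,255));m[(W[...,0]>850)|(W[...,1]>-100)|~(abs(W[...,2]-8)<8)]=0
    k,l,st,ce=cv2.connectedComponentsWithStats(m);i=1+st[1:,4].argmax()
    cnt=max(cv2.findContours((l==i).astype(np.uint8),0,2)[0],key=cv2.contourArea)[:,0].astype(float)
    d=np.c_[(cnt[:,0]-c["cx"])/c["fx"],(cnt[:,1]-c["cy"])/c["fy"],np.ones(len(cnt))]@c["pose"][:3,:3].T
    o=c["pose"][:3,3];p=(o+d*((8-o[2])/d[:,2])[:,None])[:,:2]
    a=cv2.approxPolyDP(p.astype(np.float32)[:,None],12,True)[:,0];print(n,rect(p));print(a.round(0).tolist())
# bystanders
    u=lambda a:0
    print("tape etc ok")
E
```

```text
tool
 [[-0.001  0.397  0.918]
 [-0.001  0.918 -0.397]
 [-1.    -0.001 -0.   ]]
jaw heading 66.63723005619084
scene0 [ 565.4 -282.6  206.8  168.   -21. ]
[[690.0, -244.0], [585.0, -201.0], [458.0, -277.0], [441.0, -318.0], [629.0, -396.0]]
tape etc ok
top0 [ 567.  -282.7  209.1  168.7  -21.1]
[[691.0, -242.0], [499.0, -169.0], [529.0, -184.0], [480.0, -300.0], [450.0, -296.0], [443.0, -325.0], [633.0, -395.0]]
tape etc ok
```

Emit:
jog_arm --series '[0,0,0,0.08,-0.178,0.03,0.3,0,0,0,0.16,-0.355,0.03,0.3,0,0,0,0.16,-0.355,0.03,0.2,0,0,0,0.16,-0.355,0.03,0.2,0,0,0,0.16,-0.355,0.03,0.2,0,0,0,0.16,-0.355,0.03,0.2,0,0,0,0.15,-0.705,0.01,0.2,0,0,0,0.15,-0.705,0.01,0.2,0,0,0,0.15,-0.705,0.01,0.2,0,0,0,0.15,-0.705,0.01,0.2,0,0,0,0.15,-0.705,0.01,0.2,0,0,0,0.15,-0.705,0.01,0.2,0,0,0,0.15,-0.705,-0.047,0.2,0,0,0,0.15,-0.705,-0.047,0.2]'

```text
clock: 1.85
eef_pos: [366.3, -199.3, 143.5]
eef_rot: [2.968, 1.564, 2.559]
wrist_force: [-1.8, 0.2, 0.5]
finger_gap: 56.2
```

Emit:
jog_arm --series '[0,0,0,0.018,-0.008,0,0.2,0,0,0,0.03,-0.012,0,0.2,0,0,0,0.039,-0.016,0,0.2,0,0,0,0.048,-0.02,0,0.2,0,0,0,0.057,-0.024,0,0.2,0,0,0,0.066,-0.027,0,0.2,0,0,0,0.076,-0.031,0,0.2,0,0,0,0.085,-0.035,0,0.2,0,0,0,0.094,-0.039,0,0.2,0,0,0,0.102,-0.042,0,0.2,0,0,0,0.102,-0.042,0,0.2]'

```text
clock: 3.22
eef_pos: [470.5, -242.2, 145.9]
eef_rot: [2.931, 1.571, 2.524]
wrist_force: [-0.5, -0.3, -0.0]
finger_gap: 56.5
```

```bash
python3 - <<'E'
from cell import manip
import cv2,numpy as np
for n in ("scene",):
    c=manip.camera(n);cv2.imwrite(f"pics/{n}1.png",c["color"]);np.savez(f"pics/{n}1.npz",**c)
E
```

```text
(no output)
```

View pics/scene1.png

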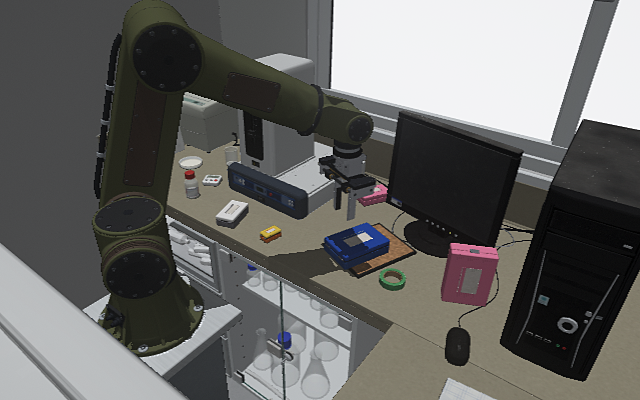

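The blue case lies flat on the board at (360,245), label up. Next: its lid pose, plus refined medium/small poses from the stored views.

```bash
cat >> h.py <<'E'
def comp(c,m,h):
    k,l,st,ce=cv2.connectedComponentsWithStats(m.astype(np.uint8));i=1+st[1:,4].argmax()
    cnt=max(cv2.findContours((l==i).astype(np.uint8),0,1)[0],key=cv2.contourArea)[:,0].astype(float)
    d=np.c_[(cnt[:,0]-c["cx"])/c["fx"],(cnt[:,1]-c["cy"])/c["fy"],np.ones(len(cnt))]@c["pose"][:3,:3].T
    o=c["pose"][:3,3];return (o+d*((h-o[2])/d[:,2])[:,None])[:,:2]
E
python3 - <<'E'
from h import *
for n in ("scene0","top0","scene1"):
    c=load(n);W=cloud(c);X,Y,Z=W[...,0],W[...,1],W[...,2]
    near=lambda x,y,r:np.hypot(X-x,Y-y)<r
    print(n,"med",rect(comp(c,near(427,159,75)&(Z>33)&(Z<39),36)),"small",rect(comp(c,near(427,-10,45)&(Z>23)&(Z<29),26)))
c=load("scene1");print("large",rect(comp(c,near(520,-260,130)&(Z>51)&(Z<58),54)))
p=W[near(520,-260,60)&(Z>49)&(Z<60)];A=np.c_[p[:,:2],np.ones(len(p))];print("plane",np.linalg.lstsq(A,p[:,2],rcond=None)[0],np.median(p[:,2]))
from cell import manip
print(manip.read_state()["eef_pos"])
E
```

```text
scene0 med [425.2 156.3 115.2  64.8  17.9] small [423.6 -11.2  60.5  37.1  -9.7]
top0 med [428.3 158.1 109.1  62.   18.9] small [426.7 -10.6  59.7  34.2 -10.5]
scene1 med [426.5 156.4 112.4  64.8  17.5] small [425.  -11.4  59.7  37.1  -9.7]
large [ 519.7 -264.4  161.5  115.1  -21.4]
plane [-2.84322215e-05  2.22752439e-03  5.52739555e+01] 54.603826297972546
[ 470.13337944 -242.09841011  145.87690521]
```

```bash
python3 - <<'E'
from h import *
for n in ("scene0","top0"):
    W=cloud(load(n)).reshape(-1,3)
    for (x,y,h) in ((427,157.3,108),(425.5,-11,80)):
        a=np.radians(h);d=W[:,:2]-[x,y];u=d@[np.cos(a),np.sin(a)];v=d@[-np.sin(a),np.cos(a)]
        k=(W[:,2]>85)&(W[:,2]<400)&(abs(u)<115)&(abs(v)<200)&(W[:,0]>x)
        print(n,x,"nearest v",np.abs(v[k]).min() if k.any() else None, "minx",W[k,0].min() if k.any() else None)
E
```

```text
scene0 427 nearest v 77.6234065289071 minx 535.0065840872542
scene0 425.5 nearest v 91.73615133194711 minx 531.3996597654834
top0 427 nearest v 79.44534694451049 minx 536.8628476739673
top0 425.5 nearest v 94.5171594201077 minx 535.1575276476977
```

Emit:
jog_arm --series '[0,0,0,-0.01,0.05,0.02,0.6,0,0,0.18,-0.02,0.11,0.03,0.8,0,0,0.36,-0.03,0.17,0.03,1,0,0,0.54,-0.043,0.23,0.03,1,0,0,0.716,-0.043,0.29,0.02,1,0,0,0.716,-0.043,0.35,0.01,1,0,0,0.716,-0.043,0.399,0,1,0,0,0.716,-0.043,0.399,0,1,0,0,0.716,-0.043,0.399,0,1,0,0,0.716,-0.043,0.399,0,1]'

```text
clock: 4.53
eef_pos: [427.3, 155.9, 146.4]
eef_rot: [-0.162, 1.57, 0.144]
wrist_force: [-0.7, 0.8, -0.0]
finger_gap: 94.1
```

```bash
cat >> h.py <<'E'
from scipy.spatial.transform import Rotation as Ro
def wrist(name):
    from cell import manip
    s=manip.read_state();c=manip.camera("wrist")
    T=np.eye(4);T[:3,:3]=Ro.from_euler('xyz',s["eef_rot"]).as_matrix();T[:3,3]=s["eef_pos"]
    c["pose"]=T@c["mount"];cv2.imwrite(f"pics/{name}.png",c["color"]);np.savez(f"pics/{name}.npz",**c)
    print("tcp",s["eef_pos"].round(1),"jaw",np.degrees(np.arctan2(T[1,1],T[0,1])).round(1),"gap",s["finger_gap"],"F",s["wrist_force"].round(1),"clock",s["clock"])
    return c
E
python3 - <<'E'
from h import *
c=wrist("w1");W=cloud(c);Z=W[...,2];X,Y=W[...,0],W[...,1]
m=(Z>31)&(Z<41)&(np.hypot(X-427,Y-157)<80)
print(np.nanmedian(Z[m]),rect(comp(c,m,36)))
E
```

```text
tcp [427.3 155.9 146.4] jaw 107.6 gap 94.14624179208519 F [-0.7  0.8 -0. ] clock 4.525
36.33881860489083 [428.7 160.5 107.5  63.2  17.7]
```

View pics/w1.png

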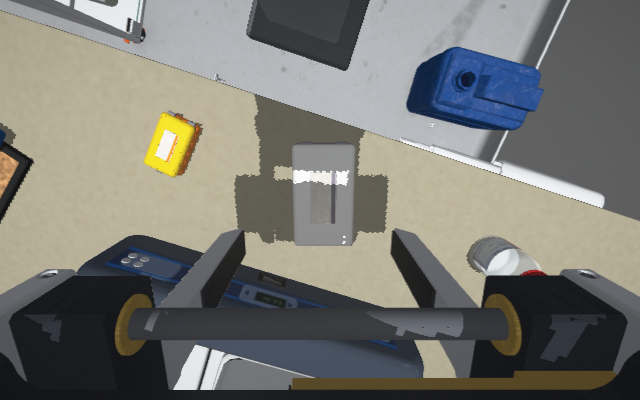

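The medium case at (324,194) sits between the fingers and lines up with them. Descend and grip.

Emit:
jog_arm --series '[0,0,0,0.001,0.002,-0.06,1,0,0,0,0.001,0.002,-0.1,1,0,0,0,0.001,0.002,-0.12,1,0,0,0,0.001,0.002,-0.12,1,0,0,0,0.001,0.002,-0.12,0.1,0,0,0,0.001,0.002,-0.12,0.1,0,0,0,0.001,0.002,-0.12,0.1,0,0,0,0.001,0.002,-0.12,0.1,0,0,0,0.001,0.002,-0.12,0.1]' --squeeze 20

```text
clock: 5.7
eef_pos: [428.1, 158.9, 26.1]
eef_rot: [0.047, 1.571, 0.355]
wrist_force: [-0.4, -0.3, 0.0]
finger_gap: 52.2
```

```bash
python3 - <<'E'
from h import *
c=wrist("w2")
E
```

```text
tcp [428.1 158.9  26.1] jaw 107.7 gap 52.24398512561197 F [-0.4 -0.3  0. ] clock 5.7
```

View pics/w2.png

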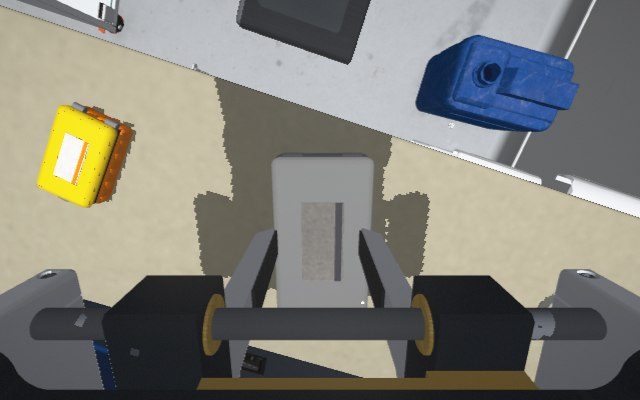

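Emit:
jog_arm --series '[0,0,0,0,0,0,-0.1,0,0,0,0,0,0,-0.1,0,0,0,0,0,0,-0.1]' --squeeze 20

```text
clock: 6.12
eef_pos: [428.1, 158.9, 26.0]
eef_rot: [-2.91, 1.571, -2.602]
wrist_force: [0.6, 0.6, 0.3]
finger_gap: 42.0
```

```bash
python3 - <<'E'
from h import *
c=wrist("w3");W=cloud(c)
for p in [(240,320),(255,270),(255,262),(268,240),(300,180),(360,320),(378,262),(200,120)]:
    print(p,c["range_z"][p[1],p[0]],W[p[1],p[0]].round(1))
print(c["mount"].round(3).tolist())
from cell import manip
c=manip.camera("scene");cv2.imwrite("pics/s3.png",cv2.resize(c["color"][120:280,160:380],None,fx=3.5,fy=3.5,interpolation=2))
E
```

```text
tcp [428.1 158.9  26. ] jaw 107.7 gap 41.980595211738844 F [0.6 0.6 0.3] clock 6.125
(240, 320) 75.57351 [408.4 131.  153. ]
(255, 270) 138.05827 [428.6 127.6  93.3]
(255, 262) 145.03828 [428.7 126.1  85.9]
(268, 240) 171.5877 [428.2 127.9  58.4]
(300, 180) 185.92725 [394.1 135.3  35.3]
(360, 320) 75.592735 [399.2 159.8 153. ]
(378, 262) 145.74855 [410.9 183.   85.2]
(200, 120) 210.90749 [ 3.818e+02  5.600e+01 -2.000e-01]
[[0.001, -0.262, 0.965, -192.055], [1.0, 0.001, -0.001, -1.019], [-0.0, 0.965, 0.262, -76.124], [0.0, 0.0, 0.0, 1.0]]
```

View pics/w3.png

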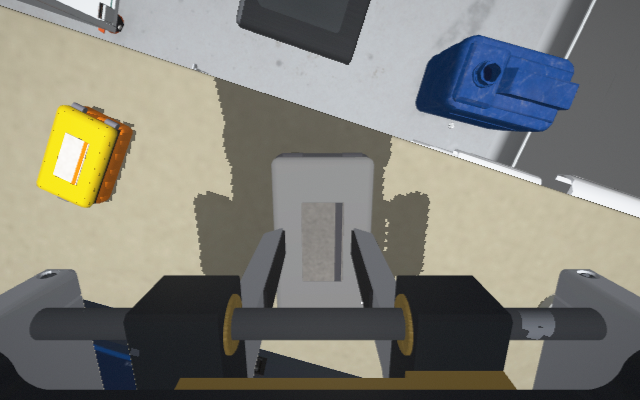

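View pics/s3.png

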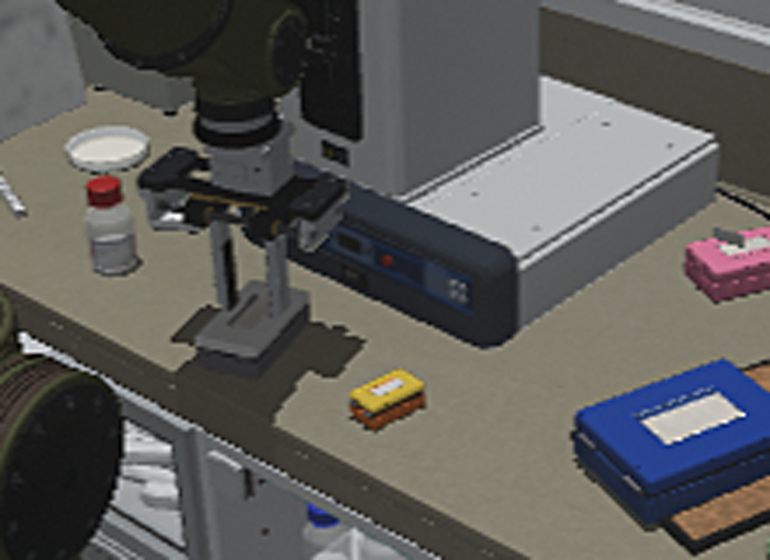

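```bash
python3 - <<'E'
from h import *
c=load("w3");W=cloud(c)
M=np.linalg.inv(c["mount"])
for t in [(0,0,0),(0,-21,0),(0,21,0),(19,-21,0),(19,21,0),(-40,-21,0),(-40,-32,8),(19,-32,8)]:
    q=M@[*t,1];print(t,(q[0]/q[2]*c["fx"]+c["cx"]).round(),(q[1]/q[2]*c["fy"]+c["cy"]).round(),q[2].round())
for v in range(226,262,4): print(v,[ (u,c["range_z"][v,u].round(0),W[v,u,2].round(0)) for u in (264,270,276,281,284,287)])
E
```

```text
(0, 0, 0) 319.0 234.0 205.0
(0, -21, 0) 289.0 234.0 205.0
(0, 21, 0) 350.0 234.0 205.0
(19, -21, 0) 291.0 225.0 224.0
(19, 21, 0) 347.0 225.0 224.0
(-40, -21, 0) 282.0 261.0 167.0
(-40, -32, 8) 263.0 274.0 169.0
(19, -32, 8) 277.0 235.0 226.0
226 [(264, np.float32(231.0), np.float64(0.0)), (270, np.float32(231.0), np.float64(0.0)), (276, np.float32(193.0), np.float64(36.0)), (281, np.float32(194.0), np.float64(35.0)), (284, np.float32(192.0), np.float64(37.0)), (287, np.float32(192.0), np.float64(37.0))]
230 [(264, np.float32(231.0), np.float64(1.0)), (270, np.float32(232.0), np.float64(0.0)), (276, np.float32(186.0), np.float64(43.0)), (281, np.float32(188.0), np.float64(42.0)), (284, np.float32(192.0), np.float64(37.0)), (287, np.float32(194.0), np.float64(36.0))]
234 [(264, np.float32(181.0), np.float64(49.0)), (270, np.float32(181.0), np.float64(49.0)), (276, np.float32(180.0), np.float64(50.0)), (281, np.float32(183.0), np.float64(46.0)), (284, np.float32(189.0), np.float64(41.0)), (287, np.float32(195.0), np.float64(36.0))]
238 [(264, np.float32(174.0), np.float64(55.0)), (270,
[... 859 characters left out ...]
t32(161.0), np.float64(69.0)), (281, np.float32(175.0), np.float64(57.0)), (284, np.float32(189.0), np.float64(44.0)), (287, np.float32(199.0), np.float64(35.0))]
254 [(264, np.float32(154.0), np.float64(77.0)), (270, np.float32(154.0), np.float64(77.0)), (276, np.float32(159.0), np.float64(72.0)), (281, np.float32(172.0), np.float64(60.0)), (284, np.float32(190.0), np.float64(44.0)), (287, np.float32(198.0), np.float64(36.0))]
258 [(264, np.float32(150.0), np.float64(81.0)), (270, np.float32(149.0), np.float64(82.0)), (276, np.float32(153.0), np.float64(79.0)), (281, np.float32(174.0), np.float64(59.0)), (284, np.float32(199.0), np.float64(36.0)), (287, np.float32(199.0), np.float64(36.0))]
```

```bash
python3 - <<'E'
from h import *
for n,g in (("w1",94),("w2",52.2)):
    c=load(n);M=np.linalg.inv(c["mount"]);W=cloud(c);Ti=np.linalg.inv(c["pose"]@M)
    L=np.concatenate([W,np.ones((400,640,1))],-1)@Ti.T
    print(n,[ [ (lambda q:((q[0]/q[2]*c["fx"]+c["cx"]).round(),(q[1]/q[2]*c["fy"]+c["cy"]).round()))(M@[a,-b,-8,1])] for a in (0,19) for b in (g/2,g/2+12.5)])
    for v in range(222,262,4):
        print(v,[(u,L[v,u,:3].round(0).tolist()) for u in ((236,240,244) if n=="w1" else (250,258,264,268,272,276))])
E
```

```text
w1 [[(np.float64(250.0), np.float64(223.0))], [(np.float64(232.0), np.float64(223.0))], [(np.float64(256.0), np.float64(214.0))], [(np.float64(239.0), np.float64(214.0))]]
222 [(236, [145.0, -98.0, 42.0]), (240, [146.0, -94.0, 42.0]), (244, [145.0, -89.0, 42.0])]
226 [(236, [147.0, -99.0, 48.0]), (240, [147.0, -94.0, 48.0]), (244, [145.0, -89.0, 47.0])]
230 [(236, [-15.0, -52.0, -9.0]), (240, [-17.0, -49.0, -9.0]), (244, [145.0, -89.0, 52.0])]
234 [(236, [-23.0, -50.0, -9.0]), (240, [-19.0, -49.0, -8.0]), (244, [146.0, -90.0, 58.0])]
238 [(236, [-26.0, -50.0, -8.0]), (240, [-23.0, -48.0, -6.0]), (244, [-14.0, -48.0, -3.0])]
242 [(236, [-32.0, -48.0, -8.0]), (240, [-23.0, -48.0, -4.0]), (244, [-13.0, -48.0, 0.0])]
246 [(236, [-33.0, -48.0, -6.0]), (240, [-23.0, -48.0, -1.0]), (244, [-15.0, -48.0, 2.0])]
250 [(236, [-32.0, -49.0, -3.0]), (240, [-24.0, -48.0, 1.0]), (244, [-15.0, -48.0, 5.0])]
254 [(236, [-34.0, -48.0, -1.0]), (240, [-25.0, -48.0, 3.0]), (244, [-15.0, -48.0, 8.0])]
258 [(236, [-34.0, -48.0, 1.0]), (240, [-25.0, -48.0, 6.0]), (244, [147.0, -92.0, 90.0])]
w2 [[(np.float64
[... 1215 characters left out ...]
-41.0, -38.0, -10.0]), (258, [-40.0, -34.0, -9.0]), (264, [-40.0, -31.0, -9.0]), (268, [-37.0, -29.0, -8.0]), (272, [-33.0, -27.0, -6.0]), (276, [-18.0, -27.0, 1.0])]
250 [(250, [-46.0, -37.0, -9.0]), (258, [-45.0, -33.0, -9.0]), (264, [-46.0, -29.0, -10.0]), (268, [-42.0, -28.0, -7.0]), (272, [-33.0, -27.0, -3.0]), (276, [-18.0, -27.0, 3.0])]
254 [(250, [-51.0, -36.0, -9.0]), (258, [-50.0, -32.0, -9.0]), (264, [-49.0, -29.0, -8.0]), (268, [-46.0, -27.0, -7.0]), (272, [-34.0, -27.0, -1.0]), (276, [-19.0, -27.0, 6.0])]
258 [(250, [-55.0, -35.0, -9.0]), (258, [-55.0, -31.0, -9.0]), (264, [-52.0, -29.0, -8.0]), (268, [-46.0, -27.0, -5.0]), (272, [-34.0, -27.0, 1.0]), (276, [-20.0, -27.0, 8.0])]
```

```bash
python3 - <<'E'
from h import *
from cell import manip
for n in ("scene","top"):
    c=manip.camera(n);W=cloud(c);X,Y,Z=W[...,0],W[...,1],W[...,2]
    m=(np.hypot(X-428,Y-159)<60)&(Z>38)
    zs=Z[m];h,e=np.histogram(zs,bins=np.arange(38,140,6));print(n,list(zip(e[:-1].astype(int),h)))
    for lo,hi in ((42,60),(60,80)):
        p=W[m&(Z>lo)&(Z<hi)];d=p[:,:2]-[428.1,158.9];a=np.radians(107.7)
        if len(p): print(lo,"u",np.percentile(d@[np.cos(a),np.sin(a)],[2,25,50,75,98]).round(),"v",np.percentile(d@[-np.sin(a),np.cos(a)],[2,50,98]).round())
E
```

```text
scene [(np.int64(38), np.int64(53)), (np.int64(44), np.int64(12)), (np.int64(50), np.int64(24)), (np.int64(56), np.int64(15)), (np.int64(62), np.int64(22)), (np.int64(68), np.int64(15)), (np.int64(74), np.int64(21)), (np.int64(80), np.int64(23)), (np.int64(86), np.int64(19)), (np.int64(92), np.int64(18)), (np.int64(98), np.int64(23)), (np.int64(104), np.int64(22)), (np.int64(110), np.int64(18)), (np.int64(116), np.int64(18)), (np.int64(122), np.int64(16)), (np.int64(128), np.int64(5))]
42 u [-37. -33.  18.  21.  30.] v [-5.  7. 14.]
60 u [-37. -35.  -4.  20.  30.] v [-9.  7. 15.]
top [(np.int64(38), np.int64(51)), (np.int64(44), np.int64(3)), (np.int64(50), np.int64(1)), (np.int64(56), np.int64(4)), (np.int64(62), np.int64(2)), (np.int64(68), np.int64(2)), (np.int64(74), np.int64(0)), (np.int64(80), np.int64(1)), (np.int64(86), np.int64(0)), (np.int64(92), np.int64(0)), (np.int64(98), np.int64(0)), (np.int64(104), np.int64(0)), (np.int64(110), np.int64(0)), (np.int64(116), np.int64(0)), (np.int64(122), np.int64(0)), (np.int64(128), np.int64(0))]
42 u [-35. -34. -28. -17.  19.] v [ 4. 10. 19.]
60 u [-36. -35. -34. -33. -30.] v [ 8. 11. 11.]
```

Both the wrist and scene views show that the fingertips end about 13 mm behind the reported TCP, not 19 mm ahead of it. They are hovering at z≈39, just above the lid, so the real tips are about 32 mm higher than specified. I'll open, go 30 mm lower and check the force.

Emit:
jog_arm --series '[0,0,0,0,0,0.005,1,0,0,0,0,0,0.005,1,0,0,0,0,0,0.005,1,0,0,0,0,0,0.005,1,0,0,0,0,0,-0.01,1,0,0,0,0,0,-0.02,1,0,0,0,0,0,-0.027,1,0,0,0,0,0,-0.027,1]'

```text
clock: 7.32
eef_pos: [427.8, 158.8, -1.6]
eef_rot: [3.107, 1.57, -2.867]
wrist_force: [0.5, 0.4, -0.3]
finger_gap: 93.9
```

```bash
python3 - <<'E'
from h import *
c=wrist("w4")
E
```

```text
tcp [427.8 158.8  -1.6] jaw 107.7 gap 93.88368240530673 F [ 0.5  0.4 -0.3] clock 7.325
```

View pics/w4.png

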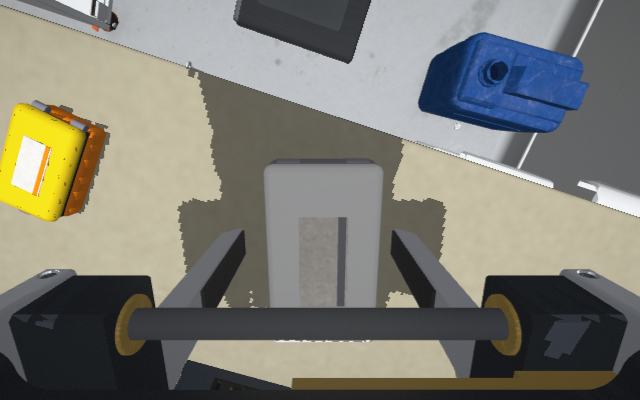

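Emit:
jog_arm --series '[0,0,0,0,0,-0.004,1,0,0,0,0,0,-0.004,0.1,0,0,0,0,0,-0.004,0.1,0,0,0,0,0,-0.004,0.1,0,0,0,0,0,-0.004,0.1,0,0,0,0,0,-0.004,0.1]' --squeeze 20

```text
clock: 8.12
eef_pos: [428.2, 159.0, -4.8]
eef_rot: [0.21, 1.571, 0.518]
wrist_force: [-1.3, 0.6, 2.0]
finger_gap: 63.6
```

Emit:
jog_arm --series '[0,0,0,0,0,0.03,0.1,0,0,0,0,0,0.08,0.1,0,0,0,0,-0.03,0.12,0.1,0,0,-0.1,0,-0.08,0.13,0.1,0,0,-0.2,0,-0.13,0.13,0.1,0,0,-0.3,0,-0.18,0.13,0.1,0,0,-0.4,0,-0.23,0.13,0.1,0,0,-0.5,0.02,-0.28,0.13,0.1,0,0,-0.6,0.045,-0.33,0.13,0.1,0,0,-0.682,0.07,-0.38,0.13,0.1,0,0,-0.682,0.085,-0.41,0.13,0.1,0,0,-0.682,0.092,-0.423,0.13,0.1,0,0,-0.682,0.092,-0.423,0.13,0.1,0,0,-0.682,0.092,-0.423,0.13,0.1]' --squeeze 20

```text
clock: 9.88
eef_pos: [519.8, -263.0, 125.1]
eef_rot: [2.824, 1.57, 2.451]
wrist_force: [-0.3, 0.5, -1.1]
finger_gap: 63.9
```

```bash
python3 - <<'E'
from h import *
from cell import manip
c=wrist("w5")
W=cloud(c);X,Y,Z=W[...,0],W[...,1],W[...,2]
print("wrist large visible z",np.nanmedian(Z[(Z>48)&(Z<60)]))
c=manip.camera("scene");cv2.imwrite("pics/s5.png",c["color"]);W=cloud(c);X,Y,Z=W[...,0],W[...,1],W[...,2]
m=(np.hypot(X-520,Y+264)<80)&(Z>157)&(Z<172);
print(m.sum());print("med lid",rect(comp(c,m,166)) if m.sum()>50 else None, np.nanmedian(Z[m]))
p=W[m];print("plane",np.linalg.lstsq(np.c_[p[:,:2],np.ones(len(p))],p[:,2],rcond=None)[0])
E
```

```text
tcp [ 519.8 -263.   125.1] jaw 68.6 gap 63.92301759548108 F [-0.3  0.5 -1.1] clock 9.875
wrist large visible z 54.2357539981123
512
med lid [ 514.5 -267.2  116.9  101.   -18.4] 166.18013166985486
plane [2.14267942e-02 2.98968847e-02 1.62673788e+02]
```

View pics/w5.png

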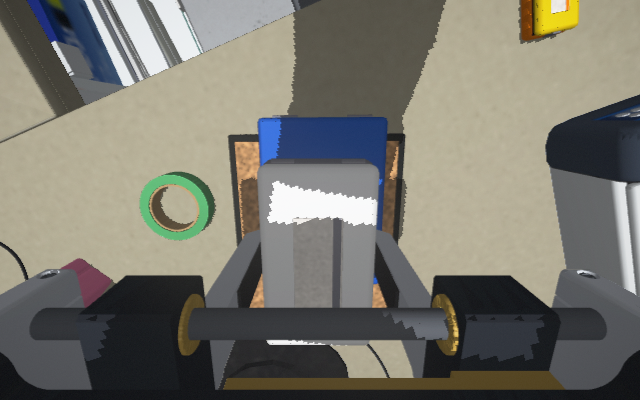

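View pics/s5.png

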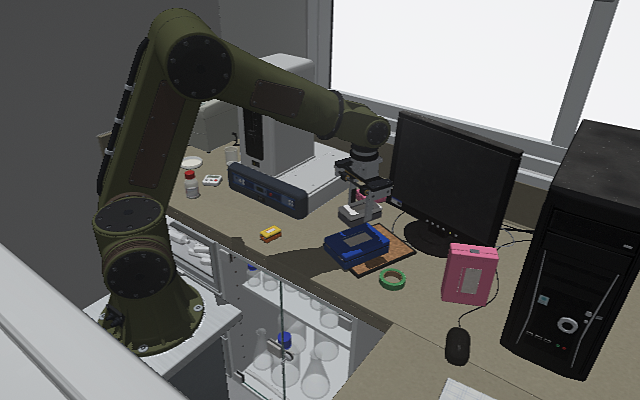

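```bash
python3 - <<'E'
from h import *
c=load("w5");W=cloud(c);T=c["pose"]@np.linalg.inv(c["mount"])
L=(np.concatenate([W,np.ones((400,640,1))],-1)@np.linalg.inv(T).T)[...,:3]
Z=W[...,2]
for nm,m in (("large",(abs(Z-54)<4)),("med",(abs(Z-166)<4))):
    m=m&(abs(L[...,1])<75)&(np.arange(640)[None]>235)&(np.arange(640)[None]<410)
    p=L[m];print(nm,m.sum(),"y",np.percentile(p[:,1],[.5,99.5]).round(1),"z",np.percentile(p[:,2],[.5,99.5]).round(1))
    k=p[:,2]<np.percentile(p[:,2],1)+6; print(" near edge y", p[k,1].min().round(1),p[k,1].max().round(1))
print(T[:3,2].round(2))
E
```

```text
large 5852 y [-52.   58.5] z [-76.9  24.5]
 near edge y -53.1 58.6
med 17335 y [-36.8  34.6] z [-52.2  54.9]
 near edge y -32.3 30.5
[ 0.93 -0.36 -0.  ]
```

Emit:
jog_arm --series '[0,0,0,0.003,0.002,-0.03,0.1,0,0,0,0.003,0.002,-0.055,0.1,0,0,0,0.003,0.002,-0.068,0.1,0,0,0,0.003,0.002,-0.073,0.1,0,0,0,0.003,0.002,-0.075,0.1,0,0,0,0.003,0.002,-0.076,0.1,0,0,0,0.003,0.002,-0.076,0.1]' --squeeze 20

```text
clock: 10.85
eef_pos: [523.3, -262.2, 49.5]
eef_rot: [-0.134, 1.57, -0.508]
wrist_force: [0.2, -0.1, -1.4]
finger_gap: 63.9
```

Emit:
jog_arm --series '[0,0,0,0,0,-0.001,0.1,0,0,0,0,0,-0.001,0.5,0,0,0,0,0,-0.001,0.9,0,0,0,0,0,-0.001,0.9,0,0,0,0,0,-0.001,0.9,0,0,0,0,0,0.03,0.9,0,0,0,0,0,0.08,0.9,0,0,0,-0.01,0.03,0.11,0.9,0,0,0.1,-0.04,0.08,0.11,0.9,0,0,0.2,-0.098,0.14,0.1,0.5,0,0,0.2,-0.098,0.2,0.1,0.5,0,0,0.2,-0.098,0.251,0.1,0.5,0,0,0.2,-0.098,0.251,0.1,0.5,0,0,0.2,-0.098,0.251,0.1,0.5]'

```text
clock: 12.6
eef_pos: [425.3, -11.3, 149.2]
eef_rot: [-0.379, 1.57, -0.552]
wrist_force: [0.8, -0.8, -0.7]
finger_gap: 70.7
```

```bash
python3 - <<'E'
from h import *
from cell import manip
c=wrist("w6");W=cloud(c);X,Y,Z=W[...,0],W[...,1],W[...,2]
m=(abs(Z-26)<4)&(np.hypot(X-425,Y+11)<50);print("small",rect(comp(c,m,26)))
for n in ("scene","top"):
    c=manip.camera(n);cv2.imwrite(f"pics/{n}6.png",c["color"]);np.savez(f"pics/{n}6.npz",**c);W=cloud(c);X,Y,Z=W[...,0],W[...,1],W[...,2]
    near=np.hypot(X-521,Y+263)<120
    print(n,"med",rect(comp(c,near&(abs(Z-90)<3),90)),"large",rect(comp(c,near&(Z>51)&(Z<94),54)))
    p=W[near&(abs(Z-90)<4)];print(np.linalg.lstsq(np.c_[p[:,:2]-[521,-263],np.ones(len(p))],p[:,2],rcond=None)[0])
E
```

```text
tcp [425.3 -11.3 149.2] jaw 80.1 gap 70.71642524213553 F [ 0.8 -0.8 -0.7] clock 12.6
small [427.2  -8.3  60.2  35.2  -9.2]
scene med [ 520.8 -267.7  112.    67.6  -22.5] large [ 529.2 -258.8  174.   129.6  -20.8]
[7.12599077e-03 5.45500770e-03 9.04747547e+01]
top med [ 523.7 -264.6  110.2   62.6  -21.4] large [ 522.  -261.7  159.5  111.2  -20.9]
[-2.52037027e-03 -6.89363756e-03  9.00023134e+01]
```

View pics/scene6.png

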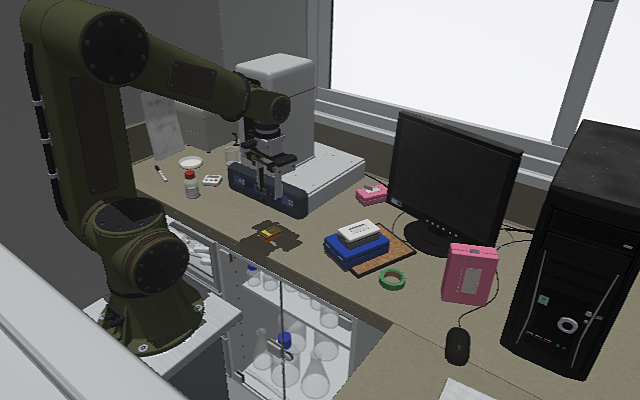

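View pics/w6.png

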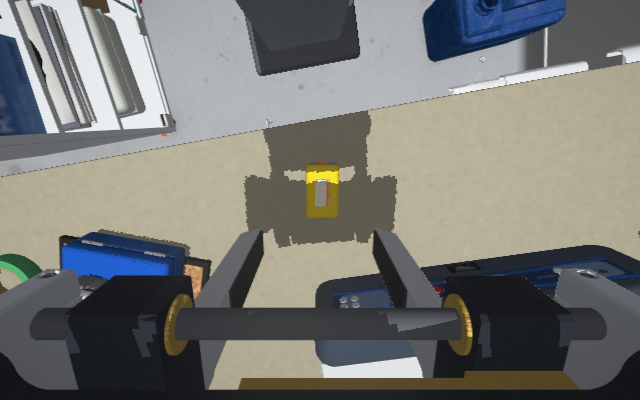

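The medium case lies flat on the large one, within about 3 mm of centre. The small case at (322,190) is centred between the fingers. Descend and grip.

Emit:
jog_arm --series '[0,0,0,0.001,0.001,-0.05,0.5,0,0,0,0.001,0.001,-0.1,0.5,0,0,0,0.001,0.001,-0.135,0.5,0,0,0,0.001,0.001,-0.15,0.5,0,0,0,0.001,0.001,-0.157,0.5,0,0,0,0.001,0.001,-0.157,0.5,0,0,0,0.001,0.001,-0.157,-0.5,0,0,0,0.001,0.001,-0.157,-0.5,0,0,0,0.001,0.001,-0.157,-0.5,0,0,0,0.001,0.001,-0.157,-0.5,0,0,0,0.001,0.001,-0.157,-0.5]' --squeeze 12

```text
clock: 14.12
eef_pos: [426.3, -10.1, -7.8]
eef_rot: [0.128, 1.57, -0.045]
wrist_force: [0.1, -0.5, 4.1]
finger_gap: 35.9
```

Emit:
jog_arm --series '[0,0,0,0,0,0.03,-0.5,0,0,0,0,0,0.08,-0.5,0,0,0,0,-0.02,0.13,-0.5,0,0,-0.1,0.02,-0.06,0.15,-0.5,0,0,-0.2,0.04,-0.11,0.15,-0.5,0,0,-0.2,0.06,-0.16,0.15,-0.5,0,0,-0.2,0.08,-0.21,0.15,-0.5,0,0,-0.2,0.092,-0.24,0.143,-0.5,0,0,-0.2,0.097,-0.254,0.143,-0.5,0,0,-0.2,0.097,-0.254,0.143,-0.5,0,0,-0.2,0.097,-0.254,0.143,-0.5]'

```text
clock: 15.5
eef_pos: [523.0, -263.1, 135.4]
eef_rot: [0.648, 1.571, 0.275]
wrist_force: [0.6, 0.2, -0.9]
finger_gap: 36.1
```

```bash
python3 - <<'E'
from h import *
c=wrist("w7");W=cloud(c);T=c["pose"]@np.linalg.inv(c["mount"])
L=(np.concatenate([W,np.ones((400,640,1))],-1)@np.linalg.inv(T).T)[...,:3];Z=W[...,2];U=np.arange(640)[None]
print("Z in 100..180 near centre",np.nanmedian(Z[185:215,310:330]))
for nm,z0 in (("med",90),("small",169)):
    m=(abs(Z-z0)<4)&(abs(L[...,1])<60)&(U>225)&(U<415);p=L[m]
    print(nm,m.sum(),"z",np.percentile(p[:,2],[.5,99.5]).round(1))
    k=p[:,2]<np.percentile(p[:,2],1)+6; print(" near edge y", p[k,1].min().round(1),p[k,1].max().round(1))
E
```

```text
tcp [ 523.  -263.1  135.4] jaw 68.6 gap 36.14991369066156 F [ 0.6  0.2 -0.9] clock 15.5
Z in 100..180 near centre 154.8493777329169
med 4233 z [-52.3  13.2]
 near edge y -31.9 31.2
small 6079 z [-29.   29.4]
 near edge y -18.7 16.9
```

View pics/w7.png

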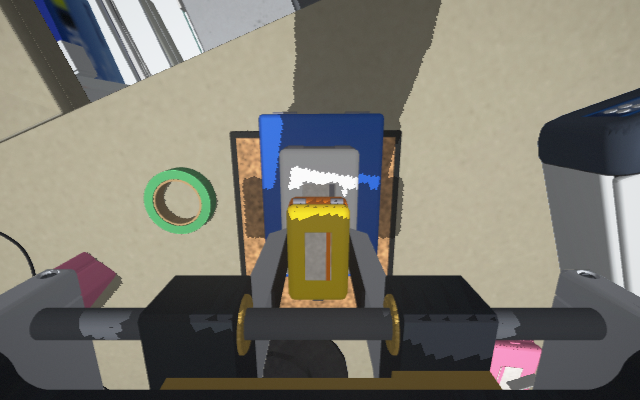

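Small case (318,250) sits centred over the grey one (320,170). Lower it and release.

Emit:
jog_arm --series '[0,0,0,0.002,-0.001,-0.025,-0.5,0,0,0,0.002,-0.001,-0.043,-0.5,0,0,0,0.002,-0.001,-0.05,-0.5,0,0,0,0.002,-0.001,-0.052,-0.5,0,0,0,0.002,-0.001,-0.053,-0.5,0,0,0,0.002,-0.001,-0.0535,-0.5,0,0,0,0.002,-0.001,-0.0535,-0.5]'

```text
clock: 16.42
eef_pos: [525.4, -265.2, 82.3]
eef_rot: [-0.121, 1.57, -0.495]
wrist_force: [-1.8, 0.7, 6.8]
finger_gap: 35.8
```

Emit:
jog_arm --series '[0,0,0,0,0,0.001,-0.2,0,0,0,0,0,0.001,0.1,0,0,0,0,0,0.001,0.1,0,0,0,0,0,0.001,0.1,0,0,0,0,0,0.03,0.1,0,0,0,0,0,0.08,0.1,0,0,0,0,0,0.12,0.1,0,0,0,-0.05,0.05,0.12,0.1,0,0,0,-0.1,0.1,0.12,0.1,0,0,0,-0.12,0.16,0.12,0.1,0,0,0,-0.12,0.22,0.12,0.1,0,0,0,-0.12,0.22,0.12,0.1,0,0,0,-0.12,0.22,0.12,0.1]'

```text
clock: 18.05
eef_pos: [405.3, -45.0, 201.7]
eef_rot: [-0.195, 1.57, -0.567]
wrist_force: [0.4, -0.6, 0.0]
finger_gap: 51.3
```

```bash
python3 - <<'E'
from h import *
from cell import manip
for n in ("scene","top"):
    c=manip.camera(n);cv2.imwrite(f"pics/{n}8.png",c["color"]);W=cloud(c);X,Y,Z=W[...,0],W[...,1],W[...,2]
    near=np.hypot(X-521,Y+263)<120
    print(n,"small",rect(comp(c,near&(abs(Z-116)<3),116)),"med+",rect(comp(c,near&(Z>86)&(Z<93),90)),"large",rect(comp(c,near&(Z>51)&(Z<58),54)))
    p=W[near&(abs(Z-116)<4)];print(np.linalg.lstsq(np.c_[p[:,:2]-[521,-263],np.ones(len(p))],p[:,2],rcond=None)[0])
    cv2.imwrite(f"pics/c{n}8.png",cv2.resize(c["color"][150:310,280:440],None,fx=3.5,fy=3.5,interpolation=2))
print(manip.read_state()["wrist_force"])
E
```

```text
scene small [ 521.7 -270.    61.5   39.1  -20.6] med+ [ 520.7 -268.9  112.4   67.7  -26.1] large [ 520.1 -263.5  161.1  114.3  -20.8]
[1.66550180e-02 1.42450122e-02 1.16297946e+02]
top small [ 525.  -267.2   60.9   35.1  -21.9] med+ [ 523.8 -264.5  110.3   62.8  -21.4] large [ 522.2 -261.5  159.3  111.4  -20.9]
[ 3.24913777e-03 -2.41281215e-02  1.15792924e+02]
[-0.18089125 -0.62108166  0.26094694]
```

View pics/cscene8.png

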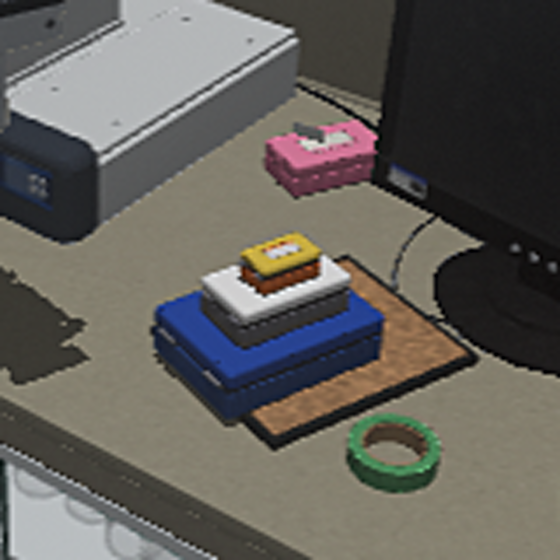

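View pics/top8.png

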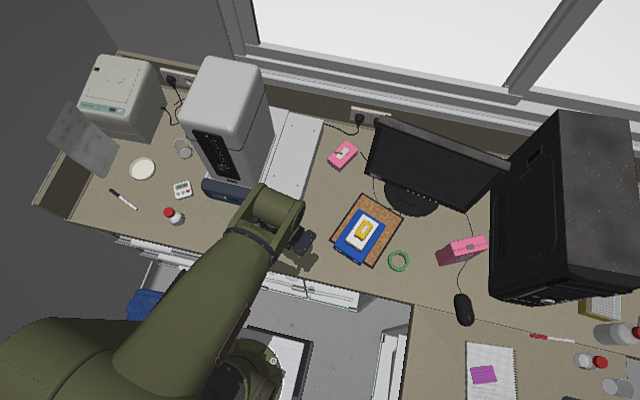

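The stack is aligned and flat at top-view (362,230), and the bystanders haven't moved. Handing in.

```bash
python3 -c "
from cell import manip
print(manip.sign_off())"
```

```text
the job is handed in; nothing more can be done
None
```

The three cases are stacked on the cork board, and I handed the job in at about 18 s of the 72 s allowed. I tipped the blue case onto its back, set the grey-and-white case on its middle, and the orange-and-yellow case on top of that. `sign_off` gives no verdict, so the checks below are my own camera measurements.

| Check (last top view) | Measured | Allowed |
|---|---|---|
| Large lid centre from board centre | about -47 mm lengthwise, 3 mm across | -65 to 30 mm, ±32 mm |
| Medium case from large lid centre | about 2–3 mm both ways | 20 mm, 14 mm |
| Small case from medium case centre | about 2 mm both ways | 18 mm, 10 mm |
| Line-up with the case below | within about 1° | about 11° (0.2 rad) |

The top faces measured about 54, 90 and 116 mm high, as expected. The tape roll, timer and bottle look unmoved in the pictures, though I did not measure them. The arm is clear of the pile.

**Disagreements:**
- **Fingertips:** They turned out to be about 32 mm shorter than the stated tool frame. My first grip closed just above the medium case without touching it. I measured the gap in the camera views, went lower and gripped it properly.
- **Scene camera:** It places the cases up to about 4 mm away from the top camera's positions, and up to about 5 mm in its raw fit of the medium case. That fit also showed a larger angle (about 5°), because the small case partly hides it. All of these are still within the limits.

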